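# Close the balance's draught shield and tare

### The arm

A 6-joint arm with a two-finger parallel gripper is mounted at the origin on a cart in front of the work surface, level with it; the furniture and walls round the work are solid. World frame = base frame: x ahead of the robot, y to its left, z up, the work surface at z = 0. Lengths are in m, angles in rad, forces in N, time in s.
With the tool pointing down it reaches from about 0.3 to 0.825 m from the base axis. Payload 5.4 kg.
Tool frame: the origin (TCP) lies between the finger pads; the fingertips stand 14 mm ahead of it and the grasp point (between the pads) lies 5 mm behind it; z points along the fingers, x is the direction in which the jaws open and shut, and the axes are right-handed (so a half turn about z gives the same grasp; the last joint's range is limited). The gripper opens to 92 mm and grips with 3 to 60 N. Pads are 20 mm wide; open, the fingers measure 128 mm over their backs; the gripper's body (75 mm by 189 mm) begins 69 mm behind the grasp point.
Start: joints at [-1.531, 0.158, 1.597, -0, 1.386, -0.21], TCP at [0.142, -0.557, 0.229] pointing down, gripper open.
Joint ranges: [-2.91, 2.91], [-0.94, 2.29], [0.18, 2.7], [-1.29, 4.43], [0.17, 2.64], [-3, 3]. Speed limits (rad/s): [2.57, 2.57, 3.14, 3.14, 3.14, 3.14].

### API

Orientations are given as a 3x3 rotation matrix whose columns are the frame's x, y, z axes.
In Python, from plant import read_state, eyes, workorder gives the robot as it stands. The module is installed in compiled form; this text tells all that it offers.
- The arm moves only by the tool play_rows, never from a script. Its argument "moves" is a list of rows, each a list of 6 numbers: the shift along the tool's x, y, z in m, then the turn, a rotation vector about the tool's x, y, z in degrees. A call has exactly 10 rows; each row is the pose to reach, as a shift and turn from the pose measured when the call began, along the tool's axes at that moment; what a row does not reach only later rows make up. A row lasts 1/10 s, in which the tool goes at most 50 mm and 8.59 degrees, less where a joint would pass 70% of its speed; a pose out of reach is approached as far as the arm can. A call with a gripper value outside its range is refused whole. "claw" is the finger opening in m, from 0 to 0.0919, set as the call begins (left out, the last holds). The fingers move at their own pace and stop on an object; "squeeze" is the grip in N (left out, the last holds). Time passes only in rows, so rows that repeat a pose let the fingers close, or fill a call up. It gives the time, the measured TCP pose, the force and the opening at its end, in the units of the state.
- read_state(): the state, without advancing time (a new reading comes with each control period).
- eyes.snapshot(name): name is "scene" or "top" or "wrist"; returns a dict with "image" (480x640x3 uint8, red, green, blue), "K" (3x3 intrinsics, pixels), "position" and "attitude" of the camera in the world; the wrist camera has in their place "T_tool_cam" (4x4, takes a point from camera to tool coordinates, whose origin is the TCP and whose axes are the tool frame's). Camera axes: x right, y up, looking along -z (the intrinsics and any distortion apply to the point x, -y, -z); pixel columns grow to the right and rows downward; lengths in m; the calibration is good to about 2 mm. A picture is of the moment at which its call begins: read the wrist's pose just before it. There is no depth.
- workorder.close_job(): hands the job in, once; it reports no verdict.
The state is a dict: "t": time; "joint_positions": joint angles; "qd": joint speeds; "joint_efforts": joint torques, N m; "ee_pos": TCP position; "orientation": TCP orientation; "ft_force": force on the tool from outside, world axes, zero at the start; "torque": the same for the moment, N m; "gripper_width": finger opening in m.
Only numpy, scipy, OpenCV 4.12 (cv2) and the standard library are available. Lean on these libraries where they do the work, as an engineer would, in place of code of your own. Each camera call takes 0.05 s, during which the arm holds its last target.

### The job

A beaker stands on the pan of the analytical balance, ready to be tared, but the glass top door and the left-hand glass door of the draught shield have been left open. Gently slide both doors fully shut by pushing their upright black finger grips towards the front of the balance with the fingertips (do not pinch the grips or slam the doors), and only then press the wide tare key on the front deck all the way down and let it come up again. Do not touch or shift the beaker, leave the right-hand door shut, and leave the things beside the balance where they stand.

Things in the scene. Friction and masses are not known exactly. Their poses are not given: they have to be found in the camera images.
- balance: Analytical balance, 362 x 214 x 225 mm, fixed. Origin: bench level under its middle; x to its rear, y to its left, z up. In this frame (mm): front deck x -177 to -65, top z 48; glass chamber x -72 to 85, y -108 to 108, up to z 201; fixed front pane x -68, up to z 195; solid rear housing x 90 to 185, up to z 190. The three glass doors slide along x: forward = shut, back = open.
- top_door (a joint): Top glass door of the draught shield, flat pane with its upper face at z 201. Value in m: 0 = fully shut (at the front), up to 0.095 = slid back to its stop; starts 0.045 to 0.08 open. Slides on light friction (about 1.2 N), stays where it is left, and meets a firm stop at 0.
- top_door_grip (a point): Centre of the top door's black finger grip, an upright fin with a rubber pad on its front and rear face: 13 mm thick along balance x over its pads, 64 mm wide along y, from the pane (z 201) up to z 225; this point z 213. At balance x = -40 mm when shut, further back by the door's value. Push its rear face towards the balance's front to shut the door.
- left_door (a joint): Left-hand (+y) glass door of the draught shield, upright pane whose outer face is at balance y = 107 mm (a thin rail 1 mm further out runs along its foot). Value as for the top door: 0 = fully shut, up to 0.095; starts 0.045 to 0.08 open, the same friction and stop.
- left_door_grip (a point): Centre of the left door's black finger grip, an upright fin standing out sideways, rubber pad on front and rear face: 13 mm thick along balance x over its pads, y 107 to 133, z 144 to 188 mm; this point y 120, z 166. At balance x = -40 mm when shut, further back by the door's value. Push its rear face towards the balance's front to shut the door.
- right_door (a joint): Right-hand (-y) glass door, the mirror image of the left one. It starts shut (0) and is to stay shut.
- tare_key (a joint): Travel of the tare key, m: 0 = up, 0.004 = all the way down; sprung, about 4 N presses it fully down, and it comes up by itself. Four small round keys (16 mm) beside it are not used.
- tare_key_top (a point): Middle of the top face of the tare key: the only wide grey bar key, 20 mm along the balance's x by 50 mm along y, in the middle of the front deck at balance x = -150 mm, top at z 57.5 mm when up. It is pressed straight down. The glass front pane rises 80 mm behind it.
- beaker: Clear empty beaker, 64 mm wide, 76 mm high, standing loose on the pan in the weighing chamber. Origin: centre of its underside, 70 mm above the bench.
- feed_bottle: Small bottle with a blue cap, 56 mm wide, 102 mm high, standing to the left of the balance; bystander. Origin: centre of its underside.
- sample_cup: White sample cup with lid, 51 mm wide, 64 mm high, to the left of the balance; bystander. Origin: centre of its underside.
- petri_dish: Flat round petri dish, 62 mm wide, 14 mm high, to the left of the balance's front deck; bystander. Origin: centre of its underside.
- forceps: Steel forceps, 122 mm long, lying beside the front deck; bystander. Origin: centre of its underside.
Things that resemble listed ones, but are neither listed nor needed, are in the scene too. Leave any green look-alike of the beaker alone.

How it is judged:
By the outcome, as a careful person would: the job done as asked, in the order asked, and still so for the second after the job is handed in, with the robot touching nothing.
It also fails if it takes over 56 s, if anything falls off the work surface, if the arm or the gripper's body presses on something with over 40 N, if the wrist force passes 120 N, or if a joint passes its speed limit or range.

## Working session

There is one attempt and no reset: what is moved stays moved. The work goes in short steps, Python scripts to look and compute and a tool call to move; the robot and the scene stay as the last step left them, time stands still between calls to the robot, and variables do not carry over. Pictures are saved under pics/ and viewed, and the job is handed in when it is done.

Besides the shell and the picture viewer there is one more tool, called after "Emit:" by a JSON object that holds its "method" and its "body", one argument or row to a line. play_rows: Moves the arm, as the interface text tells. Its arguments: {"type":"object","properties":{"moves":{"type":"array"},"claw":{"type":"number"},"squeeze":{"type":"number"}},"required":["moves"]}

```bash
mkdir -p pics
python3 - <<'E'
from plant import read_state, eyes
import cv2,numpy as np
s=read_state();print(s)
for n in ("scene","top","wrist"):
    d=eyes.snapshot(n);cv2.imwrite(f"pics/{n}0.png",d["image"][:,:,::-1])
    print(n,{k:np.round(v,4).tolist() if not isinstance(v,str) else v for k,v in d.items() if k!="image"})
    np.save(f"{n}.npy",{k:v for k,v in d.items()},allow_pickle=True)
E
```

```text
{'t': 0.0, 'joint_positions': array([-1.53109675e+00,  1.59034923e-01,  1.59821548e+00, -8.41725810e-06,
        1.38616676e+00, -2.10099317e-01]), 'qd': array([ 0.00023501,  0.00022468, -0.00048564,  0.0010538 , -0.00065828,
       -0.00044795]), 'joint_efforts': array([ 1.74114898e-04, -3.85569012e+01, -3.22109056e+01,  7.02379947e-02,
        3.80420499e-02, -1.36030267e-04]), 'ee_pos': array([ 0.14209881, -0.55656002,  0.22763521]), 'orientation': array([[ 2.47210532e-01, -9.68961788e-01, -8.06808916e-05],
       [-9.68960145e-01, -2.47210265e-01,  1.82274302e-03],
       [-1.78611348e-03, -3.72424703e-04, -9.99998336e-01]]), 'ft_force': array([ 0.24486024,  0.17066062, -0.56332358]), 'torque': array([ 0.01395279, -0.05198317,  0.02660016]), 'gripper_width': 0.09188451754194554}
scene {'K': [[473.2307, 0.0, 322.8374], [0.0, 473.2307, 247.8395], [0.0, 0.0, 1.0]], 'position': [1.0303, 0.3845, 0.8603], 'attitude': [[-0.3701, -0.7475, 0.5516], [0.9289, -0.3062, 0.2082], [0.0133, 0.5895, 0.8077]]}
top {'K': [[512.9294, 0.0, 313.6053], [0.0, 512.9294, 235.7364], [0.0, 0.0, 1.0]], 'position': [-0.0902, 0.4382, 1.035], 'attitude': [[-0.3391, 0.7521, -0.5651], [-0.9406, -0.2614, 0.2166], [0.0152, 0.605, 0.7961]]}
wrist {'K': [[340.7815, 0.0, 321.8845], [0.0, 340.7815, 239.0262], [0.0, 0.0, 1.0]], 'T_tool_cam': [[1.0, -0.0, 0.0001, -0.0011], [0.0, -0.9597, -0.281, -0.0793], [0.0001, 0.281, -0.9597, -0.1565], [0.0, 0.0, 0.0, 1.0]]}
```

View pics/scene0.png

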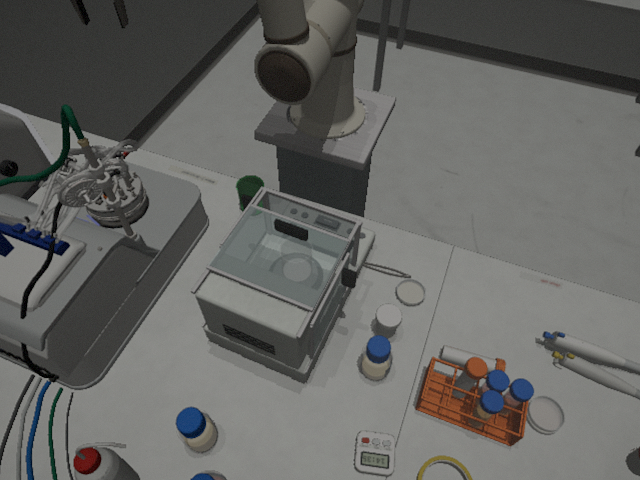

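View pics/top0.png

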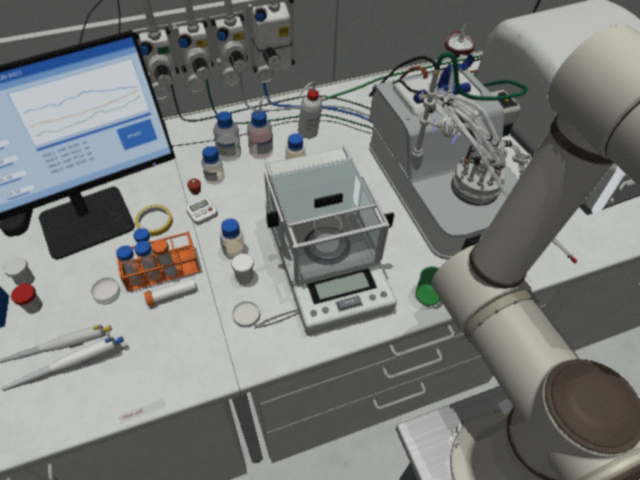

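View pics/wrist0.png

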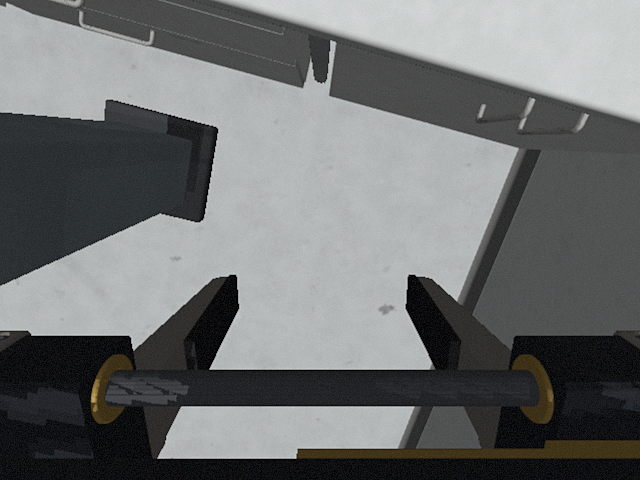

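Both pictures show the balance with its front deck towards the robot. The top grip is near (328,200) in the top view, the left grip near (272,218) and the right grip near (390,220). I'll enlarge these areas.

Run:
```python
import cv2,numpy as np
t=np.load("top.npy",allow_pickle=True).item()["image"][:,:,::-1]
s=np.load("scene.npy",allow_pickle=True).item()["image"][:,:,::-1]
cv2.imwrite("pics/topc.png",cv2.resize(t[140:340,220:440],None,fx=3,fy=3,interpolation=cv2.INTER_CUBIC)[:600])
cv2.imwrite("pics/scc.png",cv2.resize(s[170:390,190:440],None,fx=2.7,fy=2.7,interpolation=cv2.INTER_CUBIC)[:600])
```

```text
(no output)
```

View pics/topc.png

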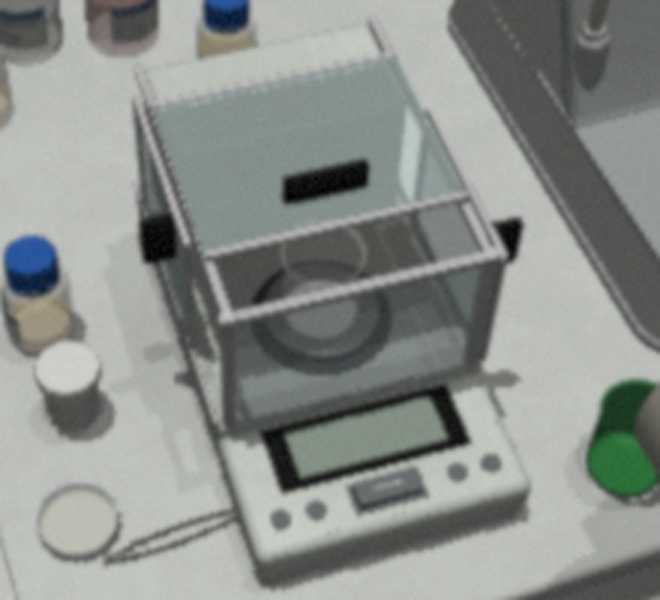

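View pics/scc.png

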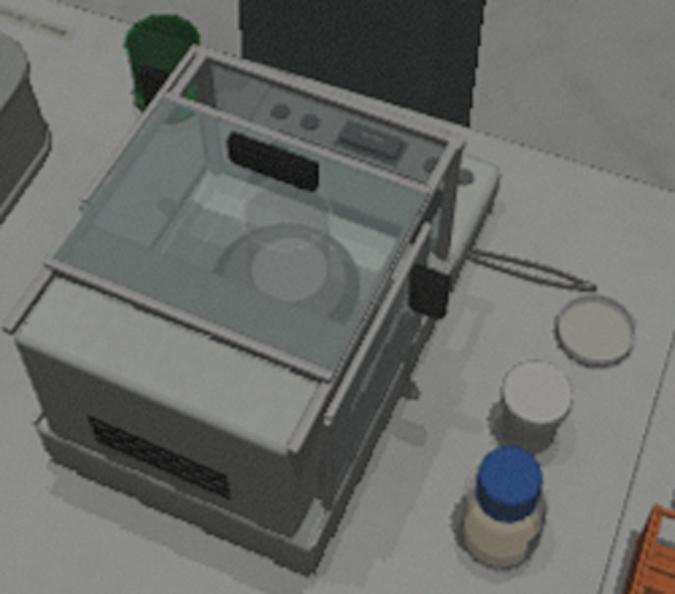

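```bash
cat > h.py <<'E'
import numpy as np,cv2
from scipy.optimize import least_squares
D={n:np.load(n+".npy",allow_pickle=True).item() for n in("top","scene")}
def proj(n,P):
    d=D[n];P=np.atleast_2d(P)
    c=(P-d["position"])@np.array(d["attitude"]);c=c*[1,-1,-1]
    p=c@np.array(d["K"]).T;return p[:,:2]/p[:,2:]
def w(b,P):
    x,y,a=b[:3];c,s=np.cos(a),np.sin(a)
    P=np.atleast_2d(P).astype(float)/1000
    return np.c_[x+c*P[:,0]-s*P[:,1],y+s*P[:,0]+c*P[:,1],P[:,2]]
T=lambda u,v:((u+.5)/3-.5+220,(v+.5)/3-.5+140)
S=lambda u,v:((u+.5)/2.7-.5+190,(v+.5)/2.7-.5+170)
E
cat > fit.py <<'E'
from h import *
# name,cam,pix,(x,y,z) ; door index
obs=[("top",T(388,487),(-150,0,57.5),None),("scene",S(373,141),(-150,0,57.5),None),
("scene",S(312,572),(185,107,0),None),("scene",S(45,458),(185,-107,0),None),
("top",T(326,182),(-40,0,213),0),("scene",S(274,161),(-40,0,213),0),
("top",T(157,239),(-40,120,166),1),("scene",S(429,290),(-40,120,166),1)]
def res(p,full=False):
    r=[]
    for n,px,P,k in obs:
        P=np.array(P,float)
        if k is not None:P[0]+=p[3+k]*1000
        r.append(proj(n,w(p,P))[0]-px)
    return np.array(r) if full else np.ravel(r)
o=least_squares(res,[0.45,0.0,0,.06,.06],loss="soft_l1")
print(np.round(o.x,4),np.degrees(o.x[2]));print(np.round(res(o.x,True),1))
for q in [(-72,108,201),(-72,-108,201),(-177,107,48),(-177,-107,48),(90,107,190),(185,107,190),(185,-107,190)]:
    print(q,w(o.x,q).round(3),proj("top",w(o.x,q)).round(0),((proj("top",w(o.x,q))-[220,140])*3).round(0),((proj("scene",w(o.x,q))-[190,170])*2.7).round(0))
np.save("b.npy",o.x)
E
python3 fit.py
```

```text
[ 0.5572  0.1525 -0.0563  0.0548  0.0741] -3.228380297898418
[[-0.   0. ]
 [ 0.5 -1.8]
 [-0.2  3.4]
 [ 1.   0.2]
 [ 0.6 -0.1]
 [-0.1 -0. ]
 [ 0.9  0. ]
 [-0.   0.2]]
(-72, 108, 201) [[0.491 0.264 0.201]] [[291. 247.]] [[212. 320.]] [[477. 134.]]
(-72, -108, 201) [[0.479 0.049 0.201]] [[391. 224.]] [[512. 251.]] [[194.  32.]]
(-177, 107, 48) [[0.387 0.269 0.048]] [[305. 327.]] [[256. 561.]] [[507. 164.]]
(-177, -107, 48) [[0.374 0.056 0.048]] [[399. 303.]] [[536. 488.]] [[272.  78.]]
(90, 107, 190) [[0.653 0.254 0.19 ]] [[272. 192.]] [[156. 157.]] [[375. 331.]]
(185, 107, 190) [[0.748 0.249 0.19 ]] [[262. 163.]] [[127.  69.]] [[305. 461.]]
(185, -107, 190) [[0.736 0.035 0.19 ]] [[350. 146.]] [[389.  17.]] [[-11. 322.]]
```

```bash
cat > ov.py <<'E'
from h import *
import sys
p=np.load("b.npy")
def box(a,b):
    c=np.array([[x,y,z] for x in(a[0],b[0]) for y in (a[1],b[1]) for z in(a[2],b[2])],float)
    return [(c[i],c[j]) for i in range(8) for j in range(i) if (c[i]!=c[j]).sum()==1]
L=[]
L+=[(e,(0,255,255)) for e in box((-160,-25,57.5),(-140,25,57.5))]
L+=[(e,(0,0,255)) for e in box((-46.5+p[3]*1e3,-32,201),(-33.5+p[3]*1e3,32,225))]
L+=[(e,(0,0,255)) for e in box((-46.5+p[4]*1e3,107,144),(-33.5+p[4]*1e3,133,188))]
L+=[(e,(0,255,0)) for e in box((-46.5,-133,144),(-33.5,-107,188))]
L+=[(e,(255,0,0)) for e in box((-72,-108,48),(85,108,201))]
L+=[(e,(255,0,255)) for e in box((-177,-107,0),(185,107,48))]
for n,o,f in(("top",(220,140,440,340),3),("scene",(190,170,440,390),2.7)):
    im=D[n]["image"][o[1]:o[3],o[0]:o[2],::-1]
    im=cv2.resize(im,None,fx=f,fy=f,interpolation=cv2.INTER_CUBIC)
    for (a,b),c in L:
        q=(proj(n,w(p,[a,b]))+.5-o[:2])*f-.5
        cv2.line(im,*[tuple(int(v) for v in t) for t in q.round()],c,1)
    cv2.imwrite(f"pics/ov_{n}{sys.argv[1]}.png",im[:600])
E
python3 ov.py 1
```

```text
(no output)
```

View pics/ov_top1.png

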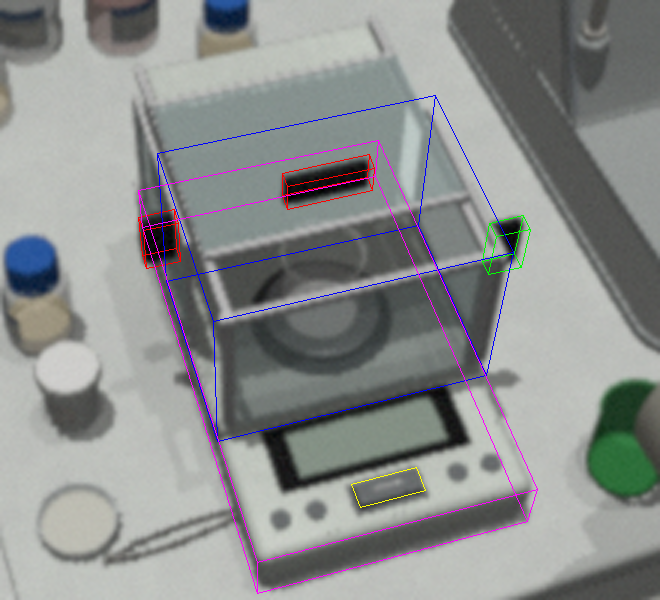

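View pics/ov_scene1.png

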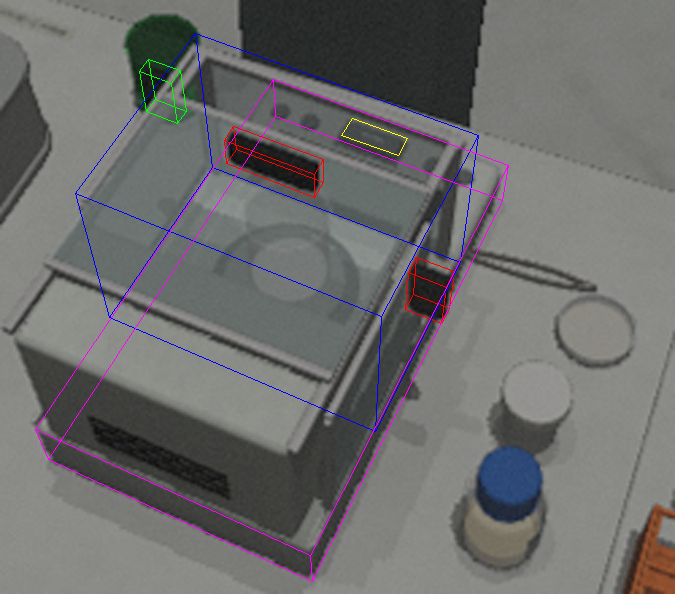

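```bash
cat >> h.py <<'E'
def ray(n,u,v,z):
    d=D[n];K=np.array(d["K"]);c=np.linalg.inv(K)@[u,v,1.];c*= [1,-1,-1]
    g=np.array(d["attitude"])@c;o=np.array(d["position"]);return o+g*(z-o[2])/g[2]
E
cat > mv.py <<'E'
import numpy as np
from scipy.spatial.transform import Rotation as Ro
from plant import read_state
def goal(yaw):  # tool x at angle yaw deg, pointing down
    a=np.radians(yaw);x=np.array([np.cos(a),np.sin(a),0]);z=np.array([0,0,-1.]);return np.c_[x,np.cross(z,x),z]
def rel(P,yaw=None):
    s=read_state();R=s["orientation"]
    for p in np.atleast_2d(P):
        d=R.T@(np.array(p)-s["ee_pos"]);r=np.zeros(3)
        if yaw is not None:r=np.degrees(Ro.from_matrix(R.T@goal(yaw)).as_rotvec())
        print(np.round(p,4),"->",np.round(d,4),np.round(r,1))
E
python3 - <<'E'
from h import *; from mv import *
for n,u,v in(("top",470,160),("top",450,255),("scene",208,218),("scene",90,150),("scene",145,255)):print(n,u,v,[ray(n,u,v,z).round(2) for z in(0,.2,.3)])
print("bottle",ray("top",230,228,.1),ray("scene",378,345,.1),"cup",ray("top",243,262,.064))
rel([(0.10,-0.36,0.43),(0.28,-.25,.43),(.35,0,.43)],86.8)
E
```

```text
top 470 160 [array([ 0.75, -0.36,  0.  ]), array([ 0.59, -0.21,  0.2 ]), array([ 0.51, -0.13,  0.3 ])]
top 450 255 [array([ 0.48, -0.14,  0.  ]), array([ 0.37, -0.03,  0.2 ]), array([0.31, 0.03, 0.3 ])]
scene 208 218 [array([ 0.46, -0.12,  0.  ]), array([ 0.6, -0. ,  0.2]), array([0.66, 0.06, 0.3 ])]
scene 90 150 [array([ 0.38, -0.52,  0.  ]), array([ 0.53, -0.31,  0.2 ]), array([ 0.61, -0.21,  0.3 ])]
scene 145 255 [array([ 0.61, -0.19,  0.  ]), array([ 0.71, -0.06,  0.2 ]), array([0.76, 0.01, 0.3 ])]
bottle [0.65811841 0.35859967 0.1       ] [0.66837323 0.35417039 0.1       ] cup [0.58125104 0.35186581 0.064     ]
[ 0.1  -0.36  0.43] -> [-0.2013 -0.0079 -0.2019] [-1.000e-01 -0.000e+00 -1.625e+02]
[ 0.28 -0.25  0.43] -> [-0.2634 -0.2095 -0.2017] [-1.000e-01 -0.000e+00 -1.625e+02]
[0.35 0.   0.43] -> [-0.4883 -0.3391 -0.2014] [-1.000e-01 -0.000e+00 -1.625e+02]
```

Emit:
{"method": "play_rows", "body": {
  "moves": [
    [0,0,-0.05,0,0,-5],
    [0,0,-0.1,0,0,-12],
    [-0.03,0,-0.14,0,0,-20],
    [-0.07,0,-0.17,0,0,-28],
    [-0.11,0,-0.2,0,0,-36],
    [-0.15,-0.01,-0.2,0,0,-44],
    [-0.19,-0.03,-0.2,0,0,-52],
    [-0.205,-0.07,-0.2,0,0,-60],
    [-0.215,-0.11,-0.2,0,0,-68],
    [-0.23,-0.15,-0.2,0,0,-76]
  ],
  "claw": 0,
  "squeeze": 10
}}

```text
t: 1.15
ee_pos: [0.2315, -0.296, 0.4281]
orientation: [[1.0, 0.01, 0.0], [0.01, -1.0, 0.001], [0.0, -0.001, -1.0]]
ft_force: [0.5, -1.7, 0.5]
gripper_width: 0.0138
```

Run:
```python
from mv import *
print(read_state()["joint_positions"],read_state()["gripper_width"])
rel([(.28,-.25,.43),(.34,-.15,.45),(.38,0,.48),(.40,.13,.5)],86.8)
```

```text
[-1.23232550e+00 -4.21644152e-01  1.73456313e+00  4.91491323e-04
  1.82946089e+00 -1.24202542e+00] 0.013783281892116627
[ 0.28 -0.25  0.43] -> [ 0.049  -0.0455 -0.0019] [ -0.   -0.  -86.2]
[ 0.34 -0.15  0.45] -> [ 0.11   -0.1449 -0.0218] [ -0.   -0.  -86.2]
[0.38 0.   0.48] -> [ 0.1515 -0.2945 -0.0516] [ -0.   -0.  -86.2]
[0.4  0.13 0.5 ] -> [ 0.1727 -0.4244 -0.0715] [ -0.   -0.  -86.2]
```

Emit:
{"method": "play_rows", "body": {
  "moves": [
    [0.04,-0.03,0,0,0,-8],
    [0.065,-0.07,-0.01,0,0,-16],
    [0.09,-0.11,-0.02,0,0,-24],
    [0.11,-0.15,-0.02,0,0,-32],
    [0.13,-0.19,-0.03,0,0,-40],
    [0.14,-0.235,-0.04,0,0,-48],
    [0.15,-0.28,-0.05,0,0,-56],
    [0.16,-0.33,-0.06,0,0,-64],
    [0.17,-0.38,-0.07,0,0,-72],
    [0.17,-0.42,-0.07,0,0,-80]
  ]
}}

```text
t: 2.15
ee_pos: [0.3975, 0.128, 0.4992]
orientation: [[0.157, 0.988, 0.002], [0.988, -0.157, 0.001], [0.001, 0.001, -1.0]]
ft_force: [1.5, 0.4, 0.4]
gripper_width: -0.0
```

Run:
```python
from mv import *
from plant import eyes
import cv2
s=read_state();print(s["joint_positions"],s["gripper_width"],s["ee_pos"])
d=eyes.snapshot("wrist");d["s"]=s;np.save("wrist.npy",d,allow_pickle=True)
cv2.imwrite("pics/w1.png",d["image"][:,:,::-1])
rel([(.40,.13,.5)],86.8)
```

```text
[ 1.94013625e-02 -2.71313841e-01  1.48314676e+00  1.15459668e-03
  1.92813369e+00 -1.39284417e+00] -2.8366025008495863e-05 [0.39753215 0.12796952 0.49920209]
[0.4  0.13 0.5 ] -> [-0.0027  0.0041 -0.0012] [ 0.  -0.3 -5.1]
```

View pics/w1.png

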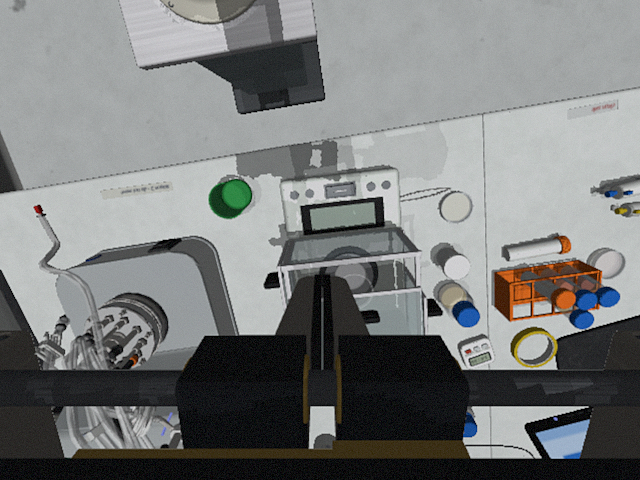

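Wrist view: the tare key is at (341,190), the right grip at (272,280), the left grip at (434,307) and the top grip at (365,316), partly hidden by the fingers. The green look-alike is at (231,198). I'll enlarge this too.

Run:
```python
import numpy as np,cv2
im=np.load("wrist.npy",allow_pickle=True).item()["image"][:,:,::-1]
cv2.imwrite("pics/w1c.png",cv2.resize(im[150:340,255:455],None,fx=3,fy=3,interpolation=cv2.INTER_CUBIC))
```

```text
(no output)
```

View pics/w1c.png

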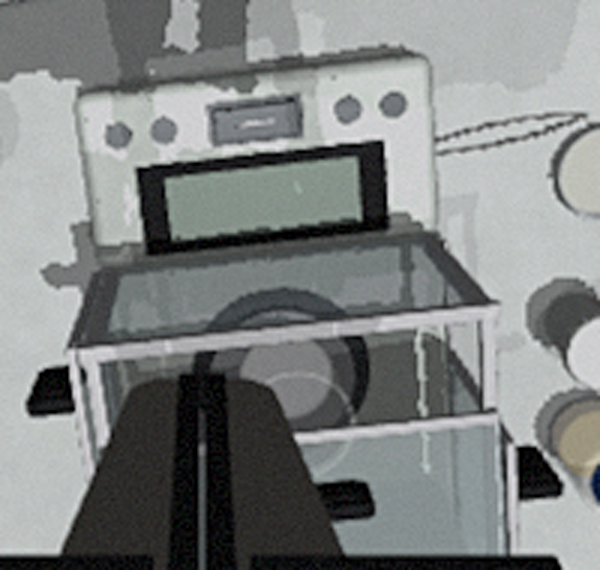

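```bash
cat >> h.py <<'E'
d=np.load("wrist.npy",allow_pickle=True).item();s=d["s"];Tt=np.eye(4);Tt[:3,:3]=s["orientation"];Tt[:3,3]=s["ee_pos"]
Tc=Tt@np.array(d["T_tool_cam"]);D["wrist"]=dict(K=d["K"],position=Tc[:3,3],attitude=Tc[:3,:3],image=d["image"])
W=lambda u,v:((u+.5)/3-.5+255,(v+.5)/3-.5+150)
E
cat > fit2.py <<'E'
from h import *
B=(-40,0,213)
obs=[("top",T(388,487),(-150,0,57.5),None),("scene",S(373,141),(-150,0,57.5),None),("wrist",W(256,121),(-150,0,57.5),None),
("scene",S(312,572),(185,107,0),None),("scene",S(45,458),(185,-107,0),None),
("top",T(326,182),B,0),("scene",S(274,161),B,0),
("top",T(157,239),(-40,120,166),1),("scene",S(429,290),(-40,120,166),1),("wrist",W(540,473),(-40,120,166),1),("wrist",W(51,391),(-40,-120,166),None)]
cams=["top","scene","wrist"]
def res(p,full=False):
    r=[]
    for n,px,P,k in obs:
        P=np.array(P,float)
        if k is not None:P[0]+=p[3+k]*1000
        c=cams.index(n);r.append(proj(n,w(p,P))[0]+p[5+2*c:7+2*c]-px)
    return np.array(r) if full else np.r_[np.ravel(r),p[5:]/1.5]
o=least_squares(res,[0.55,0.15,0,.06,.06]+[0]*6,loss="soft_l1")
print(np.round(o.x,4),np.degrees(o.x[2]));print(np.round(res(o.x,True),1))
np.save("b.npy",o.x)
d=o.x
print("key",w(d,(-150,0,57.5)),"top grip",w(d,(-40+d[3]*1e3,0,213)),"left grip",w(d,(-40+d[4]*1e3,120,166)))
E
python3 fit2.py
```

```text
[ 0.5574  0.1525 -0.0507  0.0547  0.0748 -0.4668  0.072  -0.284  -0.3097
  0.1424  0.9136] -2.9021385099478265
[[-0.1 -0. ]
 [-0.2 -2.2]
 [ 0.1  0.3]
 [ 0.2  3.1]
 [ 0.9  0.4]
 [ 0.  -0.1]
 [-0.4 -0.3]
 [ 0.3  0.1]
 [-0.3 -0. ]
 [-5.2  0. ]
 [ 1.5 -0.8]]
key [[0.40755319 0.16008685 0.0575    ]] top grip [[0.57208061 0.15174609 0.213     ]] left grip [[0.59815644 0.27057827 0.166     ]]
```

Run:
```python
from h import *; from mv import *
b=np.load("b.npy")
rel([w(b,(45,0,z))[0] for z in (350,300,270,226)],87.1)
```

```text
[0.6023 0.1502 0.35  ] -> [0.0458 0.2014 0.1491] [ 0.  -0.3 -5.4]
[0.6023 0.1502 0.3   ] -> [0.0455 0.2014 0.1991] [ 0.  -0.3 -5.4]
[0.6023 0.1502 0.27  ] -> [0.0454 0.2014 0.2291] [ 0.  -0.3 -5.4]
[0.6023 0.1502 0.226 ] -> [0.0451 0.2014 0.2731] [ 0.  -0.3 -5.4]
```

Emit:
{"method": "play_rows", "body": {
  "moves": [
    [0.01,0.05,0,0,0,-3],
    [0.02,0.1,0,0,0,-5.4],
    [0.035,0.15,0.01,0,-0.3,-5.4],
    [0.045,0.19,0.03,0,-0.3,-5.4],
    [0.0455,0.2014,0.08,0,-0.3,-5.4],
    [0.0455,0.2014,0.13,0,-0.3,-5.4],
    [0.0455,0.2014,0.18,0,-0.3,-5.4],
    [0.0455,0.2014,0.22,0,-0.3,-5.4],
    [0.0455,0.2014,0.229,0,-0.3,-5.4],
    [0.0455,0.2014,0.229,0,-0.3,-5.4]
  ]
}}

```text
t: 3.2
ee_pos: [0.6016, 0.15, 0.2688]
orientation: [[0.051, 0.999, -0.003], [0.999, -0.051, -0.0], [-0.001, -0.003, -1.0]]
ft_force: [0.6, 0.2, -0.7]
gripper_width: 0.0005
```

```bash
cat > look.py <<'E'
from mv import *
from plant import eyes
import cv2,sys
s=read_state();print(s["ee_pos"],s["ft_force"],s["t"])
for n in sys.argv[2:]:
    d=eyes.snapshot(n);im=d["image"][:,:,::-1]
    if n=="top":im=cv2.resize(im[140:340,220:440],None,fx=3,fy=3,interpolation=cv2.INTER_CUBIC)
    if n=="scene":im=cv2.resize(im[170:390,190:440],None,fx=2.7,fy=2.7,interpolation=cv2.INTER_CUBIC)
    cv2.imwrite(f"pics/{n}{sys.argv[1]}.png",im[:600])
E
python3 look.py 2 wrist top scene
```

```text
[0.60156734 0.14997477 0.26880822] [ 0.56732111  0.1504847  -0.74299079] 3.2
```

View pics/wrist2.png

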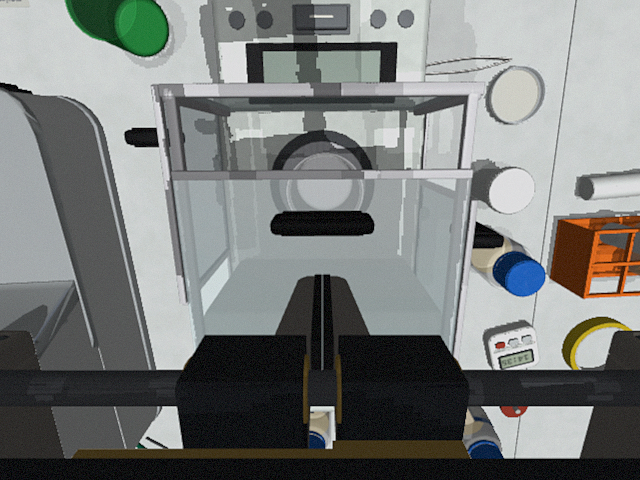

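View pics/scene2.png

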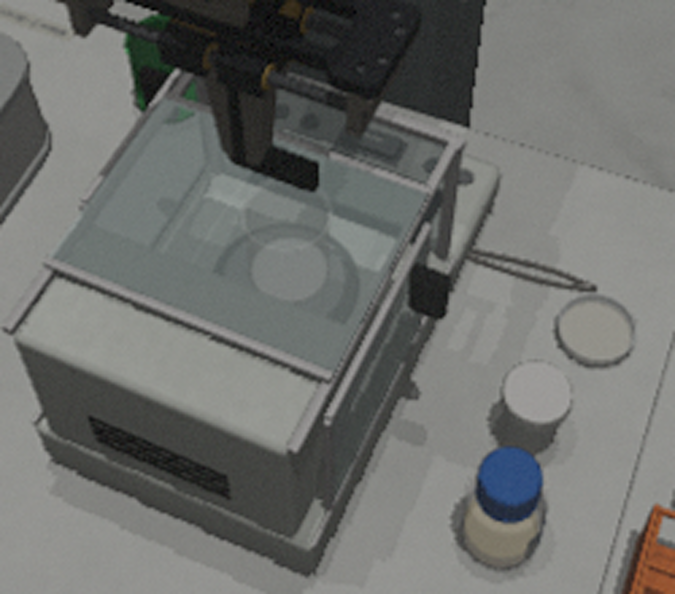

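View pics/top2.png

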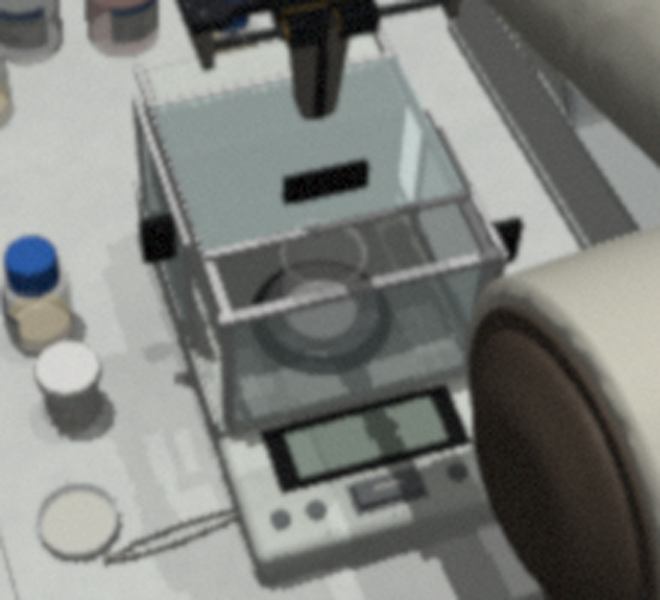

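Run:
```python
from h import *; from mv import *
from plant import read_state
s=read_state();R=s["orientation"];Tt=np.eye(4);Tt[:3,:3]=R;Tt[:3,3]=s["ee_pos"]
Tc=Tt@np.array(D["wrist"] and np.load("wrist.npy",allow_pickle=True).item()["T_tool_cam"])
D["wrist"].update(position=Tc[:3,3],attitude=Tc[:3,:3])
print("front/bottom edge",ray("wrist",322,211,.213),"rear top",ray("wrist",322,236,.225),"left grip rear",ray("wrist",488,247,.188),ray("wrist",505,235,.166))
b=np.load("b.npy");print(w(b,(-40+b[3]*1e3+6.5,0,225)),w(b,(-40+b[4]*1e3+6.5,107,188)))
print(proj("wrist",w(b,(-150,0,57.5))), w(b,(-150,0,57.5)))
print("tarekey",ray("wrist",322,17,.0575))
rel([w(b,(x,0,226))[0] for x in (45,22,0,-21.5,-23.5)],87.1)
```

```text
front/bottom edge [0.56895178 0.15313373 0.213     ] rear top [0.58232455 0.15244177 0.225     ] left grip rear [0.60787345 0.27513399 0.188     ] [0.60606636 0.29881657 0.166     ]
[[0.57857228 0.151417   0.225     ]] [[0.60398991 0.25726585 0.188     ]]
[[320.51959432   9.97838728]] [[0.40755319 0.16008685 0.0575    ]]
tarekey [0.41344091 0.16119398 0.0575    ]
[0.6023 0.1502 0.226 ] -> [-0.0002 -0.0019  0.0477] [ 0.3 -0.  -0. ]
[0.5793 0.1514 0.226 ] -> [-0.0002 -0.0249  0.0475] [ 0.3 -0.  -0. ]
[0.5574 0.1525 0.226 ] -> [-0.0002 -0.0469  0.0474] [ 0.3 -0.  -0. ]
[0.5359 0.1536 0.226 ] -> [-0.0002 -0.0684  0.0473] [ 0.3 -0.  -0. ]
[0.5339 0.1537 0.226 ] -> [-0.0002 -0.0704  0.0473] [ 0.3 -0.  -0. ]
```

Emit:
{"method": "play_rows", "body": {
  "moves": [
    [0,0.003,0,0.3,0,0],
    [0,0.003,0.01,0.3,0,0],
    [0,0.003,0.02,0.3,0,0],
    [0,0.003,0.03,0.3,0,0],
    [0,0.003,0.036,0.3,0,0],
    [0,0.003,0.04,0.3,0,0],
    [0,0.003,0.043,0.3,0,0],
    [0,0.003,0.043,0.3,0,0],
    [0,0.003,0.043,0.3,0,0],
    [0,0.003,0.043,0.3,0,0]
  ]
}}

```text
t: 4.35
ee_pos: [0.6074, 0.1502, 0.2312]
orientation: [[0.051, 0.999, 0.001], [0.999, -0.051, 0.0], [0.001, 0.001, -1.0]]
ft_force: [1.0, -0.1, 0.5]
gripper_width: 0.0
```

```bash
python3 look.py 3 wrist top
```

```text
[0.60744438 0.15016316 0.23121258] [ 0.98571384 -0.12356678  0.50709129] 4.35
```

View pics/wrist3.png

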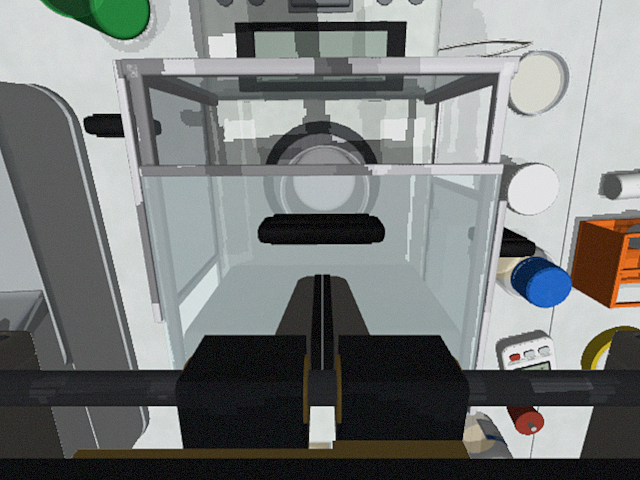

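View pics/top3.png

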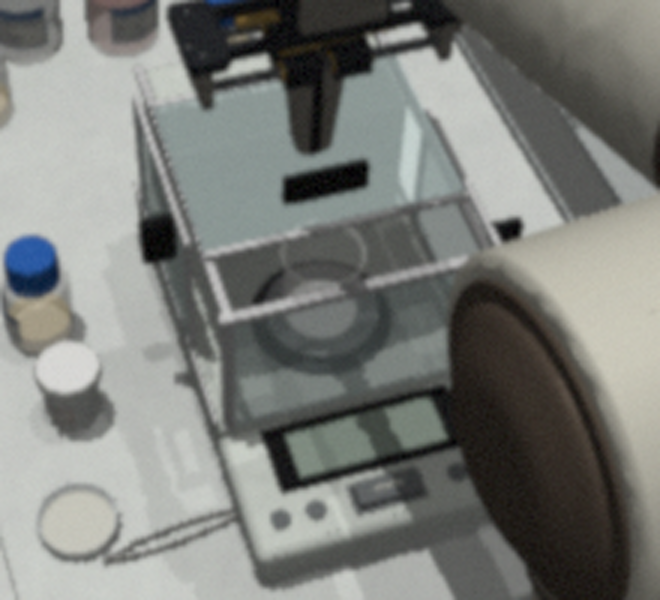

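Run:
```python
from mv import *
s=read_state();print(s["ee_pos"],s["qd"],s["ft_force"],s["t"],s["joint_positions"])
```

```text
[0.6074078  0.15012329 0.23109344] [-0.00217727  0.00181435  0.00205031 -0.00111751 -0.00239938 -0.00184534] [-0.16465615 -0.50390745  0.25618787] 4.45 [ 4.92681315e-02  2.85501047e-01  1.44352163e+00  4.18752488e-04
  1.41142646e+00 -1.47052362e+00]
```

Emit:
{"method": "play_rows", "body": {
  "moves": [
    [0,0,0.003,0,0,0],
    [0,0,0.005,0,0,0],
    [0,-0.003,0.005,0,0,0],
    [0,-0.006,0.005,0,0,0],
    [0,-0.009,0.005,0,0,0],
    [0,-0.012,0.005,0,0,0],
    [0,-0.015,0.005,0,0,0],
    [0,-0.018,0.005,0,0,0],
    [0,-0.021,0.005,0,0,0],
    [0,-0.024,0.005,0,0,0]
  ]
}}

```text
t: 5.45
ee_pos: [0.5834, 0.1514, 0.2262]
orientation: [[0.051, 0.999, 0.002], [0.999, -0.051, 0.0], [0.001, 0.002, -1.0]]
ft_force: [1.1, 0.1, -0.1]
gripper_width: -0.0001
```

```bash
python3 look.py 4 wrist top
```

```text
[0.58343983 0.15135964 0.22620584] [ 1.14908433  0.05464903 -0.14334776] 5.45
```

View pics/wrist4.png

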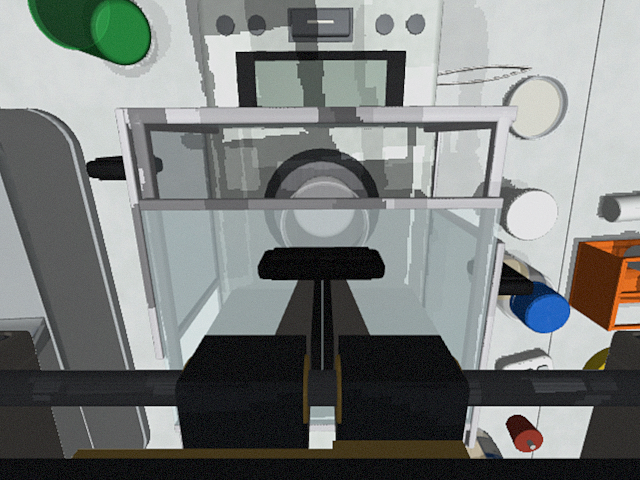

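View pics/top4.png

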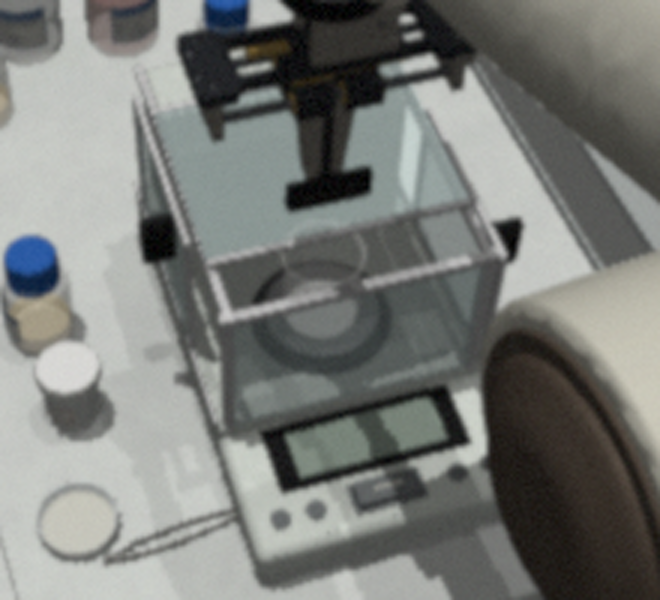

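Emit:
{"method": "play_rows", "body": {
  "moves": [
    [0,-0.002,0,0,0,0],
    [0,-0.005,0,0,0,0],
    [0,-0.009,0,0,0,0],
    [0,-0.013,0,0,0,0],
    [0,-0.017,0,0,0,0],
    [0,-0.021,0,0,0,0],
    [0,-0.025,0,0,0,0],
    [0,-0.029,0,0,0,0],
    [0,-0.033,0,0,0,0],
    [0,-0.036,0,0,0,0]
  ]
}}

```text
t: 6.55
ee_pos: [0.5468, 0.1532, 0.2262]
orientation: [[0.051, 0.999, 0.001], [0.999, -0.051, 0.0], [0.0, 0.001, -1.0]]
ft_force: [2.0, -1.0, -0.4]
gripper_width: 0.0004
```

```bash
python3 look.py 5 wrist top
```

```text
[0.54675919 0.15321979 0.22620449] [ 1.99101455 -0.96450292 -0.35604321] 6.55
```

View pics/wrist5.png

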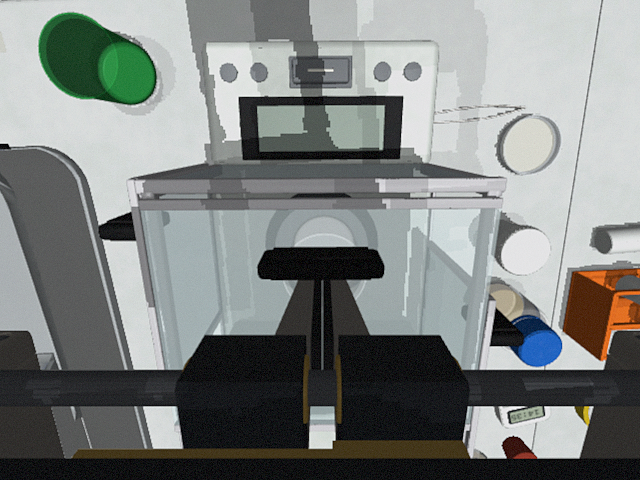

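View pics/top5.png

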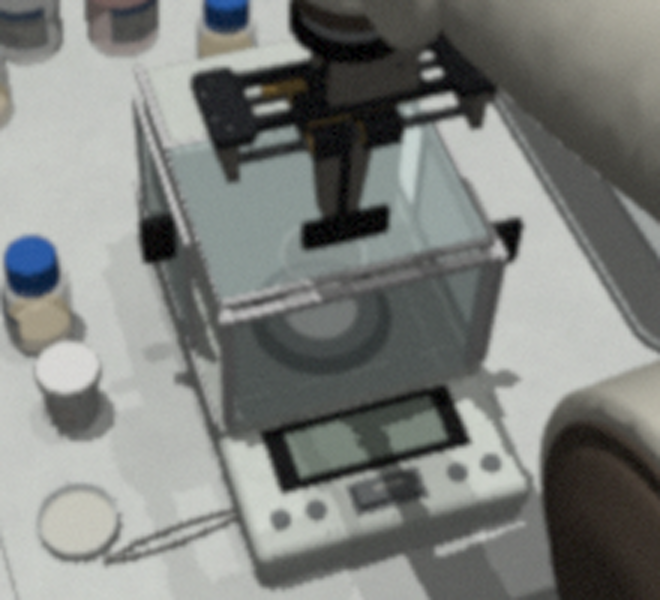

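Emit:
{"method": "play_rows", "body": {
  "moves": [
    [0,-0.001,0,0,0,0],
    [0,-0.002,0,0,0,0],
    [0,-0.003,0,0,0,0],
    [0,-0.004,0,0,0,0],
    [0,-0.005,0,0,0,0],
    [0,-0.006,0,0,0,0],
    [0,-0.0065,0,0,0,0],
    [0,-0.007,0,0,0,0],
    [0,-0.0075,0,0,0,0],
    [0,-0.008,0,0,0,0]
  ]
}}

```text
t: 7.65
ee_pos: [0.5385, 0.1539, 0.2262]
orientation: [[0.051, 0.999, 0.0], [0.999, -0.051, 0.001], [0.001, 0.0, -1.0]]
ft_force: [0.1, -0.1, -0.2]
gripper_width: 0.0003
```

```bash
python3 look.py 6 wrist
```

```text
[0.53852603 0.15389624 0.226164  ] [ 0.1103683  -0.10797328 -0.19434672] 7.65
```

View pics/wrist6.png

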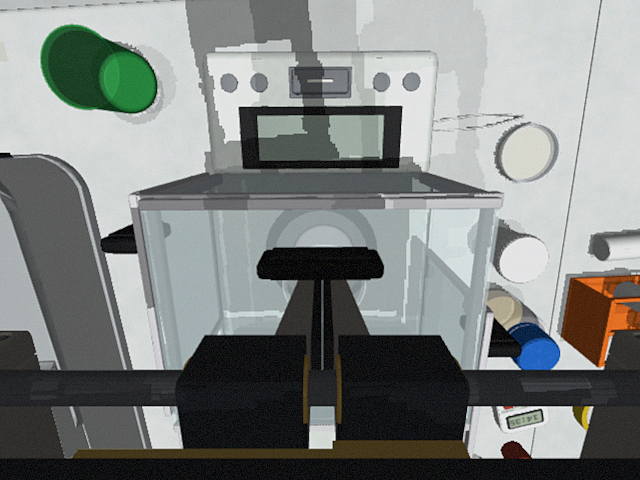

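Emit:
{"method": "play_rows", "body": {
  "moves": [
    [0,-0.0005,0,0,0,0],
    [0,-0.001,0,0,0,0],
    [0,-0.0015,0,0,0,0],
    [0,-0.002,0,0,0,0],
    [0,-0.0025,0,0,0,0],
    [0,-0.003,0,0,0,0],
    [0,-0.0035,0,0,0,0],
    [0,-0.004,0,0,0,0],
    [0,-0.004,0,0,0,0],
    [0,-0.004,0,0,0,0]
  ]
}}

```text
t: 8.7
ee_pos: [0.5361, 0.154, 0.2263]
orientation: [[0.051, 0.999, 0.004], [0.999, -0.051, 0.001], [0.001, 0.004, -1.0]]
ft_force: [7.6, -0.7, -4.4]
gripper_width: 0.0005
```

```bash
python3 look.py 7 wrist
```

```text
[0.53608422 0.15399283 0.22628027] [ 7.63913321 -0.72938521 -4.36399753] 8.7
```

View pics/wrist7.png

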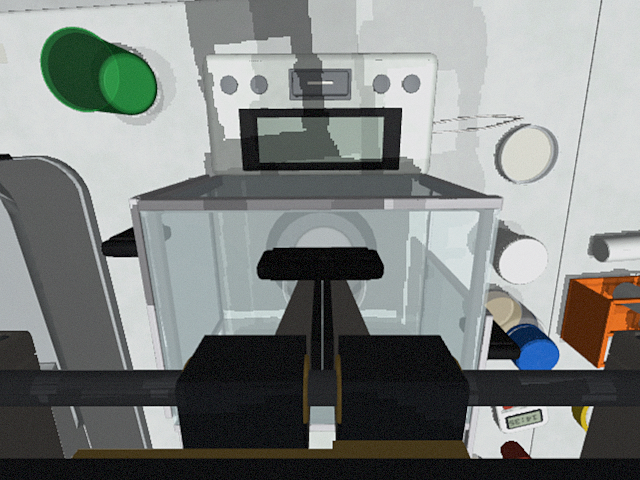

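Run:
```python
from h import *; from mv import *
b=[.560,.153,-.0507]
print(read_state()["ee_pos"])
rel([w(b,(-13,0,226))[0],w(b,(-10,0,290))[0],w(b,(65,131,290))[0],w(b,(65,131,172))[0]],87.1)
```

```text
[0.53606869 0.15400237 0.2262828 ]
[0.547  0.1537 0.226 ] -> [0.0002 0.0109 0.0003] [ 0.3 -0.1 -0. ]
[0.55   0.1535 0.29  ] -> [ 0.0003  0.0142 -0.0637] [ 0.3 -0.1 -0. ]
[0.6316 0.2805 0.29  ] -> [ 0.1313  0.0892 -0.0632] [ 0.3 -0.1 -0. ]
[0.6316 0.2805 0.172 ] -> [0.1312 0.0887 0.0548] [ 0.3 -0.1 -0. ]
```

Emit:
{"method": "play_rows", "body": {
  "moves": [
    [0,0.008,0,0,0,0],
    [0,0.015,0,0,0,0],
    [0,0.015,-0.03,0,0,0],
    [0,0.015,-0.064,0.2,0,0],
    [0.035,0.04,-0.064,0.2,0,0],
    [0.07,0.065,-0.064,0.2,0,0],
    [0.105,0.089,-0.064,0.2,0,0],
    [0.131,0.089,-0.064,0.2,0,0],
    [0.131,0.089,-0.064,0.2,0,0],
    [0.131,0.089,-0.064,0.2,0,0]
  ]
}}

```text
t: 9.75
ee_pos: [0.6312, 0.2802, 0.2903]
orientation: [[0.05, 0.999, -0.0], [0.999, -0.05, 0.0], [0.0, -0.0, -1.0]]
ft_force: [0.6, 0.2, -0.6]
gripper_width: 0.0003
```

```bash
python3 look.py 8 wrist top scene
python3 - <<'E'
from h import *; from mv import *
b=[.560,.153,-.0507]
rel([w(b,(65,131,172))[0]],87.1)
E
```

```text
[0.63120213 0.28020186 0.29028978] [ 0.61474925  0.20615851 -0.59228163] 9.75
[0.6316 0.2805 0.172 ] -> [0.0014 0.     0.1192] [ 0.  -0.1 -0.1]
```

View pics/wrist8.png

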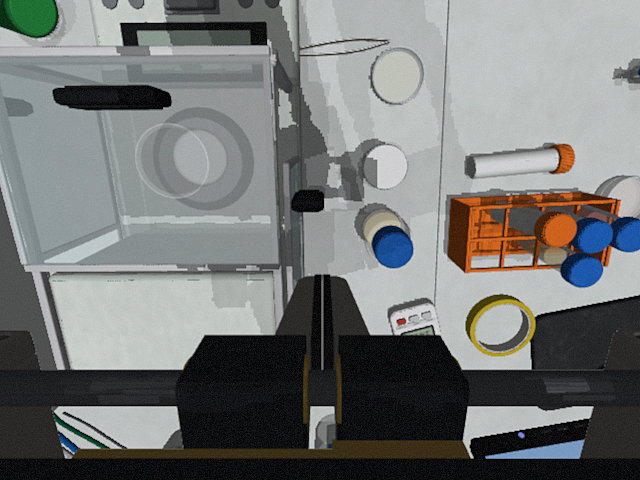

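View pics/top8.png

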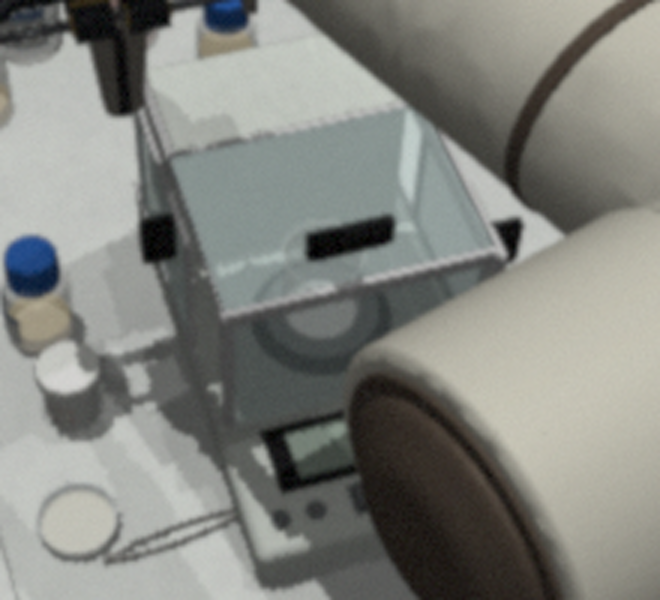

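View pics/scene8.png

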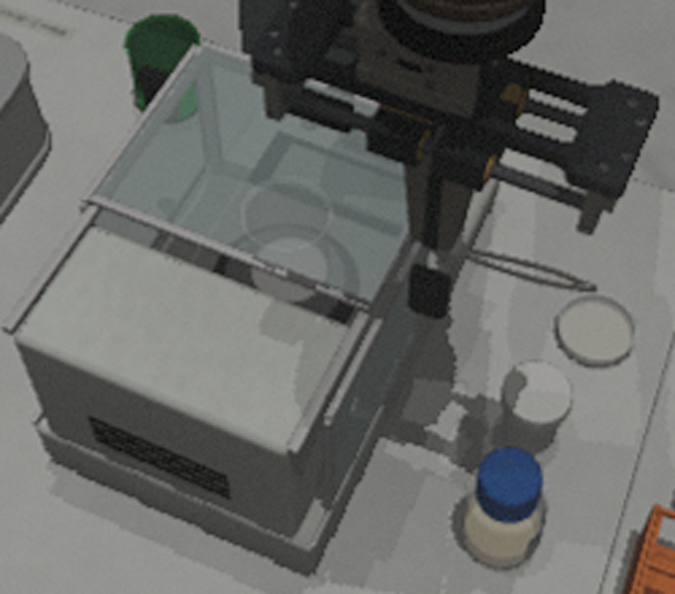

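Emit:
{"method": "play_rows", "body": {
  "moves": [
    [0.003,0,0.02,0,0,0],
    [0.003,0,0.04,0,0,0],
    [0.003,0,0.06,0,0,0],
    [0.003,0,0.08,0,0,0],
    [0.003,0,0.095,0,0,0],
    [0.003,0,0.105,0,0,0],
    [0.003,0,0.113,0,0,0],
    [0.003,0,0.118,0,0,0],
    [0.003,0,0.118,0,0,0],
    [0.003,0,0.118,0,0,0]
  ]
}}

```text
t: 10.9
ee_pos: [0.632, 0.2823, 0.1738]
orientation: [[0.052, 0.999, 0.002], [0.999, -0.052, 0.001], [0.001, 0.002, -1.0]]
ft_force: [-0.4, 1.2, 0.4]
gripper_width: 0.0008
```

```bash
python3 look.py 9 wrist top scene
python3 - <<'E'
from h import *; from mv import *
b=[.560,.153,-.0507]
rel([w(b,(x,131,172))[0] for x in (65,51,-23)],87.1)
E
```

```text
[0.63198948 0.28225722 0.17382606] [-0.35726362  1.1882707   0.41623298] 10.9
[0.6316 0.2805 0.172 ] -> [-0.0018 -0.0004  0.002 ] [ 0.1 -0.1 -0.1]
[0.6176 0.2812 0.172 ] -> [-0.0018 -0.0144  0.0019] [ 0.1 -0.1 -0.1]
[0.5437 0.285  0.172 ] -> [-0.0019 -0.0884  0.0018] [ 0.1 -0.1 -0.1]
```

View pics/wrist9.png

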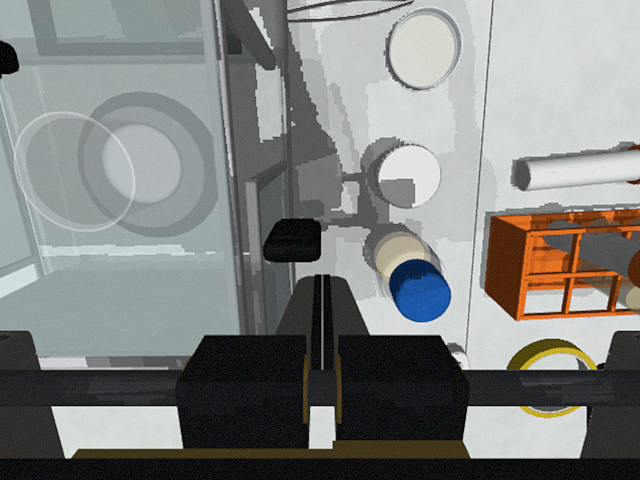

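View pics/top9.png

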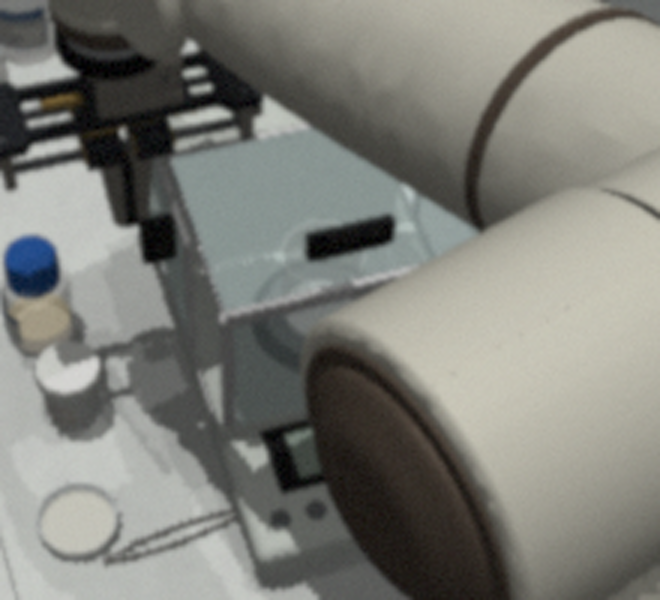

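View pics/scene9.png

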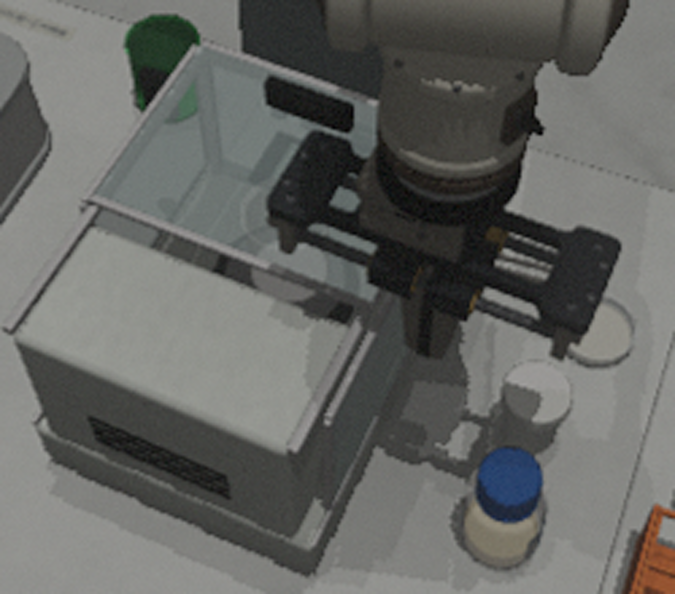

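Emit:
{"method": "play_rows", "body": {
  "moves": [
    [-0.002,-0.002,0.001,0,0,0],
    [-0.003,-0.004,0.002,0,0,0],
    [-0.003,-0.006,0.002,0,0,0],
    [-0.003,-0.009,0.002,0,0,0],
    [-0.003,-0.012,0.002,0,0,0],
    [-0.003,-0.014,0.002,0,0,0],
    [-0.003,-0.016,0.002,0,0,0],
    [-0.003,-0.018,0.002,0,0,0],
    [-0.003,-0.02,0.002,0,0,0],
    [-0.003,-0.022,0.002,0,0,0]
  ]
}}

```text
t: 12.05
ee_pos: [0.61, 0.2805, 0.172]
orientation: [[0.052, 0.999, 0.003], [0.999, -0.052, 0.001], [0.001, 0.003, -1.0]]
ft_force: [0.6, 0.2, -1.0]
gripper_width: 0.0006
```

```bash
python3 look.py 10 wrist
```

```text
[0.6099545  0.28045988 0.17201364] [ 0.64832882  0.17168441 -0.97816099] 12.05
```

View pics/wrist10.png

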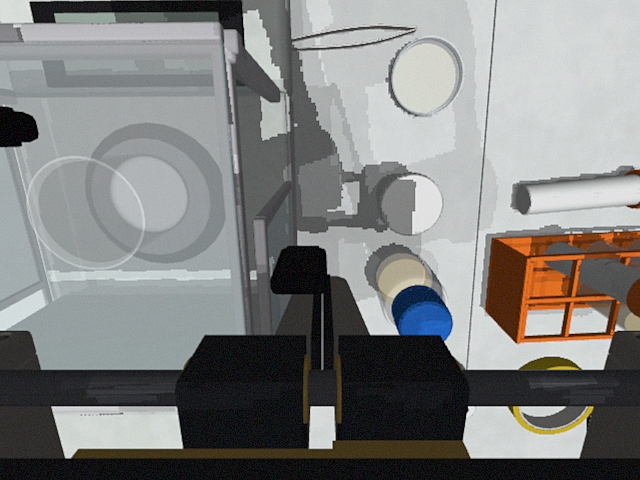

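Emit:
{"method": "play_rows", "body": {
  "moves": [
    [0,-0.002,0,0,0,0],
    [0,-0.005,0,0,0,0],
    [0,-0.009,0,0,0,0],
    [0,-0.013,0,0,0,0],
    [0,-0.017,0,0,0,0],
    [0,-0.021,0,0,0,0],
    [0,-0.025,0,0,0,0],
    [0,-0.029,0,0,0,0],
    [0,-0.033,0,0,0,0],
    [0,-0.037,0,0,0,0]
  ]
}}

```text
t: 13.1
ee_pos: [0.5724, 0.2824, 0.172]
orientation: [[0.052, 0.999, 0.002], [0.999, -0.052, 0.001], [0.001, 0.002, -1.0]]
ft_force: [1.6, -1.0, 0.1]
gripper_width: 0.0009
```

```bash
python3 look.py 11 wrist
```

```text
[0.57235441 0.28243197 0.17197598] [ 1.59402944 -1.02493387  0.06509434] 13.1
```

View pics/wrist11.png

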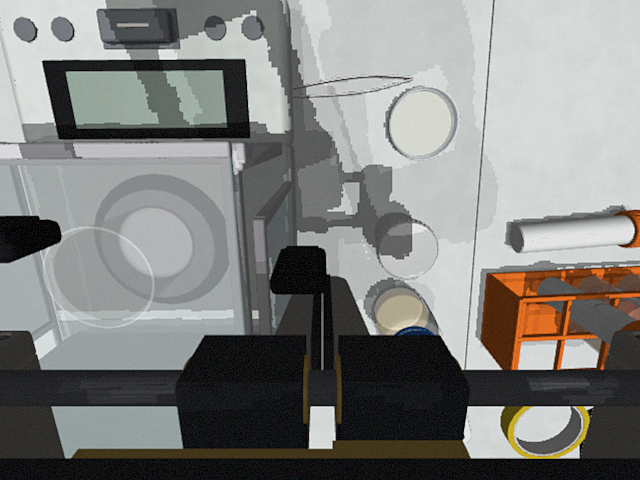

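Emit:
{"method": "play_rows", "body": {
  "moves": [
    [0,-0.002,0,0,0,0],
    [0,-0.005,0,0,0,0],
    [0,-0.008,0,0,0,0],
    [0,-0.011,0,0,0,0],
    [0,-0.014,0,0,0,0],
    [0,-0.017,0,0,0,0],
    [0,-0.019,0,0,0,0],
    [0,-0.021,0,0,0,0],
    [0,-0.022,0,0,0,0],
    [0,-0.023,0,0,0,0]
  ]
}}

```text
t: 14.15
ee_pos: [0.5487, 0.2839, 0.1719]
orientation: [[0.052, 0.999, 0.002], [0.999, -0.052, 0.001], [0.001, 0.001, -1.0]]
ft_force: [1.7, -0.4, 0.0]
gripper_width: 0.0002
```

Emit:
{"method": "play_rows", "body": {
  "moves": [
    [0,-0.0005,0,0,0,0],
    [0,-0.001,0,0,0,0],
    [0,-0.002,0,0,0,0],
    [0,-0.0025,0,0,0,0],
    [0,-0.003,0,0,0,0],
    [0,-0.0035,0,0,0,0],
    [0,-0.004,0,0,0,0],
    [0,-0.0045,0,0,0,0],
    [0,-0.005,0,0,0,0],
    [0,-0.005,0,0,0,0]
  ]
}}

```text
t: 15.15
ee_pos: [0.5436, 0.2841, 0.1719]
orientation: [[0.052, 0.999, 0.001], [0.999, -0.052, 0.001], [0.001, 0.001, -1.0]]
ft_force: [0.8, -1.5, -0.1]
gripper_width: 0.0006
```

Emit:
{"method": "play_rows", "body": {
  "moves": [
    [0,-0.0005,0,0,0,0],
    [0,-0.001,0,0,0,0],
    [0,-0.0015,0,0,0,0],
    [0,-0.002,0,0,0,0],
    [0,-0.0025,0,0,0,0],
    [0,-0.003,0,0,0,0],
    [0,-0.0035,0,0,0,0],
    [0,-0.004,0,0,0,0],
    [0,-0.004,0,0,0,0],
    [0,-0.004,0,0,0,0]
  ]
}}

```text
t: 16.15
ee_pos: [0.5419, 0.2842, 0.1721]
orientation: [[0.052, 0.999, 0.007], [0.999, -0.052, 0.002], [0.002, 0.007, -1.0]]
ft_force: [9.6, 0.6, -4.6]
gripper_width: 0.0004
```

```bash
python3 look.py 12 wrist
```

```text
[0.54190753 0.28419262 0.17211913] [ 9.60109439  0.58676121 -4.56682018] 16.15
```

View pics/wrist12.png

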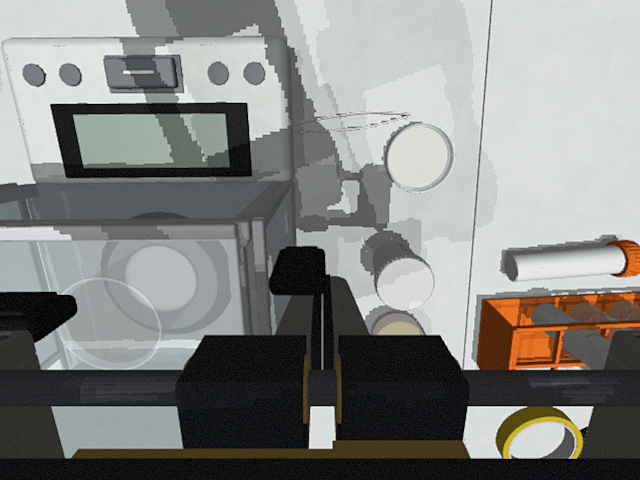

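Run:
```python
from h import *; from mv import *
b=[.560,.153,-.0507]
rel([w(b,(-10,131,172))[0],w(b,(-150,0,310))[0],w(b,(-150,0,110))[0]],87.1)
```

```text
[0.5567 0.2843 0.172 ] -> [0.0009 0.0147 0.0002] [ 0.4 -0.1 -0.1]
[0.4102 0.1606 0.31  ] -> [-0.13   -0.1241 -0.1391] [ 0.4 -0.1 -0.1]
[0.4102 0.1606 0.11  ] -> [-0.1305 -0.1255  0.0609] [ 0.4 -0.1 -0.1]
```

Emit:
{"method": "play_rows", "body": {
  "moves": [
    [0.001,0.007,0,0.2,0,0],
    [0.001,0.014,0,0.4,0,0],
    [0.001,0.014,-0.04,0.4,0,0],
    [0.001,0.014,-0.085,0.4,0,0],
    [0.001,0.014,-0.13,0.4,0,0],
    [-0.02,-0.01,-0.139,0.4,0,0],
    [-0.055,-0.04,-0.139,0.4,0,0],
    [-0.09,-0.075,-0.139,0.4,0,0],
    [-0.12,-0.11,-0.139,0.4,0,0],
    [-0.13,-0.124,-0.139,0.4,0,0]
  ]
}}

```text
t: 17.2
ee_pos: [0.4077, 0.1593, 0.3097]
orientation: [[0.053, 0.999, -0.002], [0.999, -0.053, 0.002], [0.002, -0.002, -1.0]]
ft_force: [0.3, 0.3, -0.1]
gripper_width: 0.0004
```

```bash
python3 look.py 13 wrist top scene
python3 - <<'E'
from h import *; from mv import *
b=[.560,.153,-.0507]
rel([w(b,(-150,0,z))[0] for z in(150,110,80)],87.1)
E
```

```text
[0.40773623 0.15925338 0.30974831] [ 0.34693928  0.27216841 -0.11113133] 17.2
[0.4102 0.1606 0.15  ] -> [-4.000e-04 -1.000e-04  1.604e-01] [ 0.  -0.2 -0.1]
[0.4102 0.1606 0.11  ] -> [-5.000e-04 -1.000e-04  2.004e-01] [ 0.  -0.2 -0.1]
[0.4102 0.1606 0.08  ] -> [-6.000e-04 -1.000e-04  2.304e-01] [ 0.  -0.2 -0.1]
```

View pics/wrist13.png

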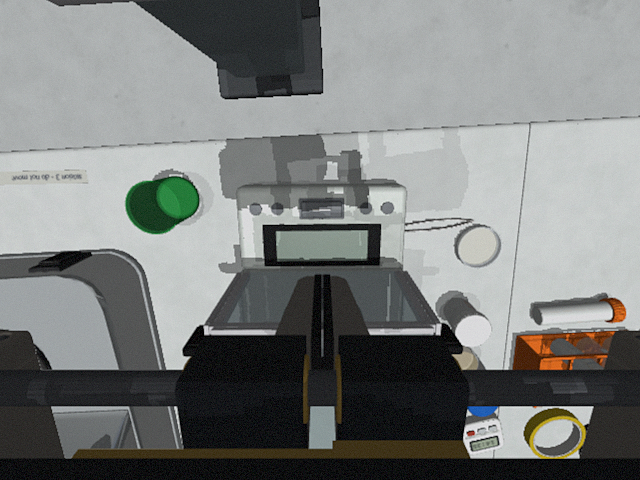

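View pics/scene13.png

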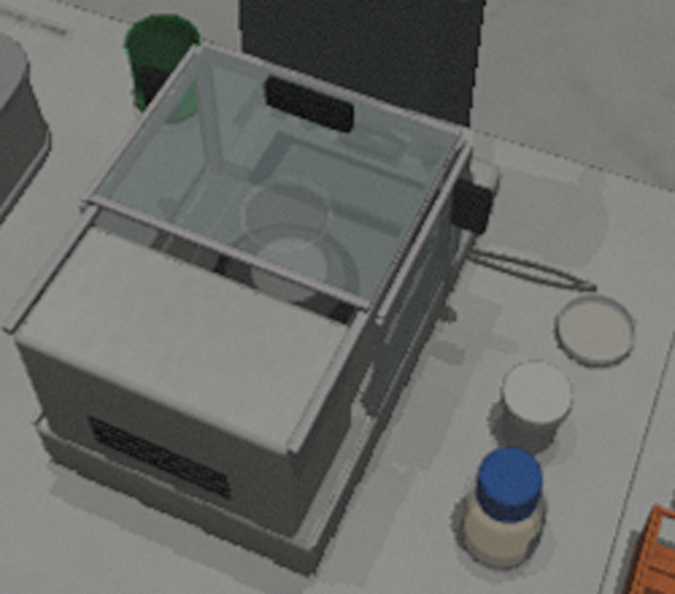

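View pics/top13.png

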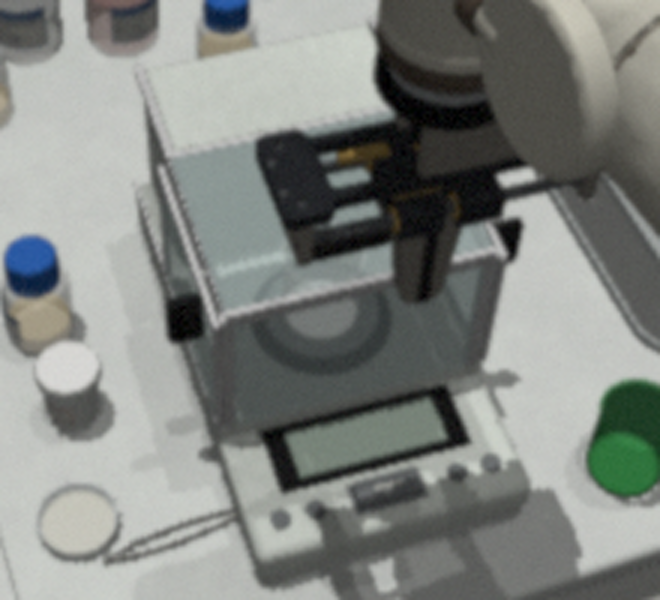

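```bash
cat > wr.py <<'E'
from h import *; from mv import *
s=read_state();Tt=np.eye(4);Tt[:3,:3]=s["orientation"];Tt[:3,3]=s["ee_pos"]
Tc=Tt@np.array(np.load("wrist.npy",allow_pickle=True).item()["T_tool_cam"]);D["wrist"].update(position=Tc[:3,3],attitude=Tc[:3,:3])
E
python3 - <<'E'
from wr import *
print(ray("wrist",321,208,.0575),proj("wrist",s["ee_pos"]+[0,0,-.014]))
E
```

```text
[0.41068907 0.16118339 0.0575    ] [[320.01836535 291.98907137]]
```

Emit:
{"method": "play_rows", "body": {
  "moves": [
    [0,0,0.03,0,-0.2,0],
    [0,0,0.07,0,-0.2,0],
    [0,0,0.11,0,-0.2,0],
    [0,0,0.145,0,-0.2,0],
    [0,0,0.175,0,-0.2,0],
    [0,0,0.195,0,-0.2,0],
    [0,0,0.21,0,-0.2,0],
    [0,0,0.215,0,-0.2,0],
    [0,0,0.215,0,-0.2,0],
    [0,0,0.215,0,-0.2,0]
  ]
}}

```text
t: 18.35
ee_pos: [0.4113, 0.1615, 0.0962]
orientation: [[0.053, 0.999, 0.001], [0.999, -0.053, -0.0], [-0.0, 0.002, -1.0]]
ft_force: [-0.3, 0.5, 0.5]
gripper_width: 0.0003
```

```bash
python3 look.py 14 wrist top;  python3 - <<'E'
from h import *; from mv import *
rel([(.4107,.161,z) for z in(.0715,.0675)],87.1)
E
```

```text
[0.4112664  0.16150365 0.09616646] [-0.34849753  0.48198156  0.52262304] 18.35
[0.4107 0.161  0.0715] -> [-0.0004 -0.0007  0.0249] [ 0.1  0.  -0.1]
[0.4107 0.161  0.0675] -> [-0.0004 -0.0007  0.0289] [ 0.1  0.  -0.1]
```

View pics/wrist14.png

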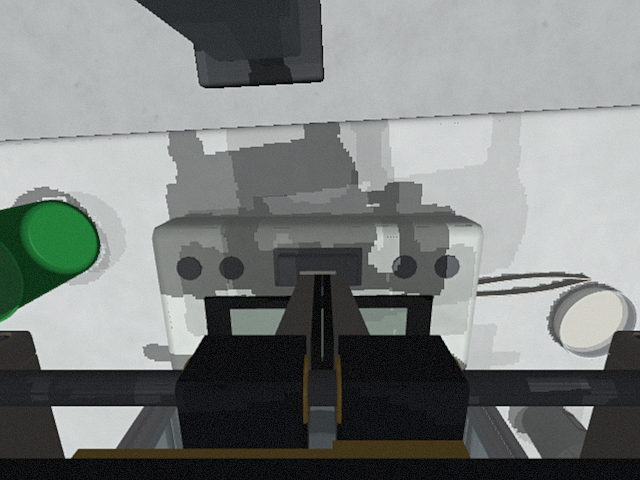

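View pics/top14.png

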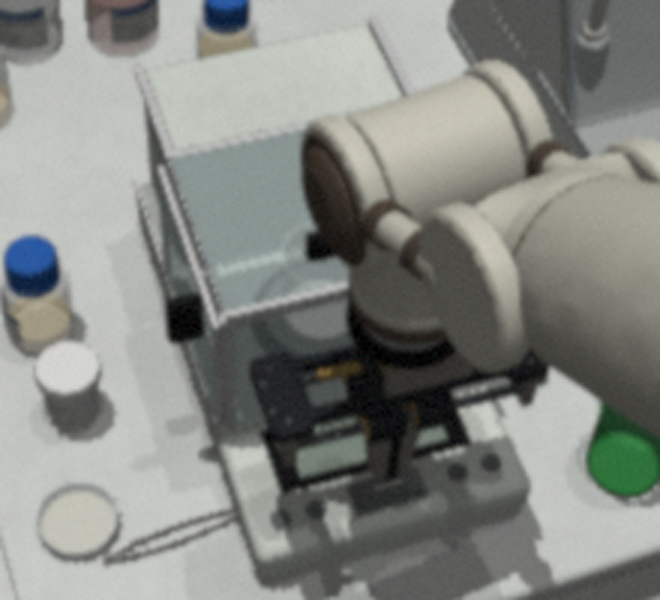

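Emit:
{"method": "play_rows", "body": {
  "moves": [
    [0,-0.001,0.008,0,0,0],
    [0,-0.001,0.015,0,0,0],
    [0,-0.001,0.02,0,0,0],
    [0,-0.001,0.023,0,0,0],
    [0,-0.001,0.025,0,0,0],
    [0,-0.001,0.027,0,0,0],
    [0,-0.001,0.028,0,0,0],
    [0,-0.001,0.029,0,0,0],
    [0,-0.001,0.03,0,0,0],
    [0,-0.001,0.03,0,0,0]
  ]
}}

```text
t: 19.45
ee_pos: [0.4102, 0.1614, 0.0676]
orientation: [[0.053, 0.999, 0.001], [0.999, -0.053, -0.001], [-0.001, 0.001, -1.0]]
ft_force: [-6.7, -2.1, 13.4]
gripper_width: 0.0004
```

```bash
python3 look.py 15 wrist scene
```

```text
[0.41023535 0.16141797 0.06762933] [-6.74075017 -2.07308568 13.4017386 ] 19.45
```

View pics/wrist15.png

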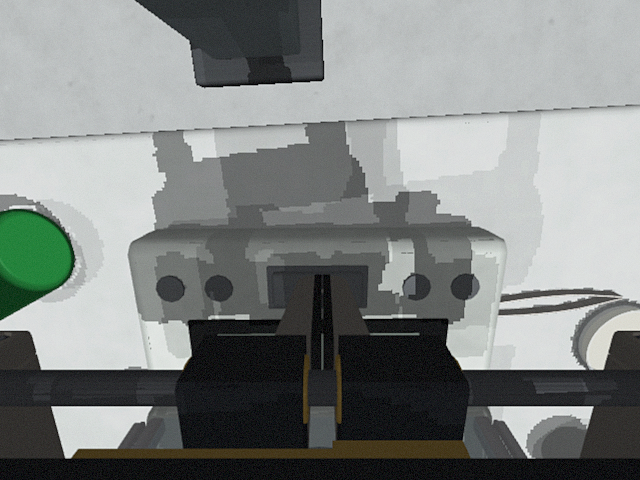

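The key bottomed at the expected height (TCP 67.6 mm) with 13 N on the tool. I'll let it up and retreat.

Emit:
{"method": "play_rows", "body": {
  "moves": [
    [0,0,0,0,0,0],
    [0,0,-0.003,0,0,0],
    [0,0,-0.007,0,0,0],
    [0,0,-0.015,0,0,0],
    [0,0,-0.035,0,0,0],
    [0,0,-0.065,0,0,0],
    [0,0,-0.105,0,0,0],
    [0,0,-0.15,0,0,0],
    [0,0,-0.19,0,0,0],
    [0,0,-0.22,0,0,0]
  ]
}}

```text
t: 20.55
ee_pos: [0.4107, 0.1617, 0.2913]
orientation: [[0.053, 0.999, 0.006], [0.999, -0.053, -0.0], [0.0, 0.006, -1.0]]
ft_force: [0.5, 0.3, -0.1]
gripper_width: 0.0003
```

Emit:
{"method": "play_rows", "body": {
  "moves": [
    [0,0,-0.02,0,0,0],
    [0,0,-0.05,0,0,0],
    [0,-0.02,-0.08,0,0,0],
    [0,-0.04,-0.1,0,0,0],
    [0,-0.05,-0.11,0,0,0],
    [0,-0.05,-0.11,0,0,0],
    [0,-0.05,-0.11,0,0,0],
    [0,-0.05,-0.11,0,0,0],
    [0,-0.05,-0.11,0,0,0],
    [0,-0.05,-0.11,0,0,0]
  ]
}}

```text
t: 21.55
ee_pos: [0.3602, 0.1642, 0.4001]
orientation: [[0.053, 0.999, 0.004], [0.999, -0.053, -0.0], [-0.0, 0.004, -1.0]]
ft_force: [-0.3, -0.2, -0.6]
gripper_width: 0.0005
```

```bash
python3 look.py 16 wrist top scene
```

```text
[0.36021125 0.16421065 0.40007558] [-0.30244835 -0.22353085 -0.64201592] 21.55
```

View pics/wrist16.png

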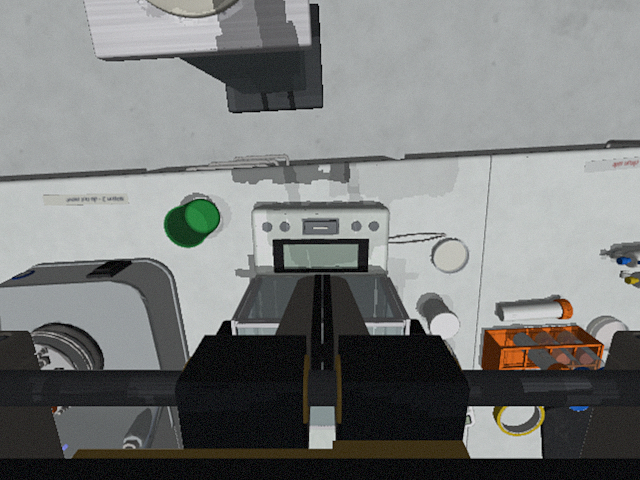

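View pics/scene16.png

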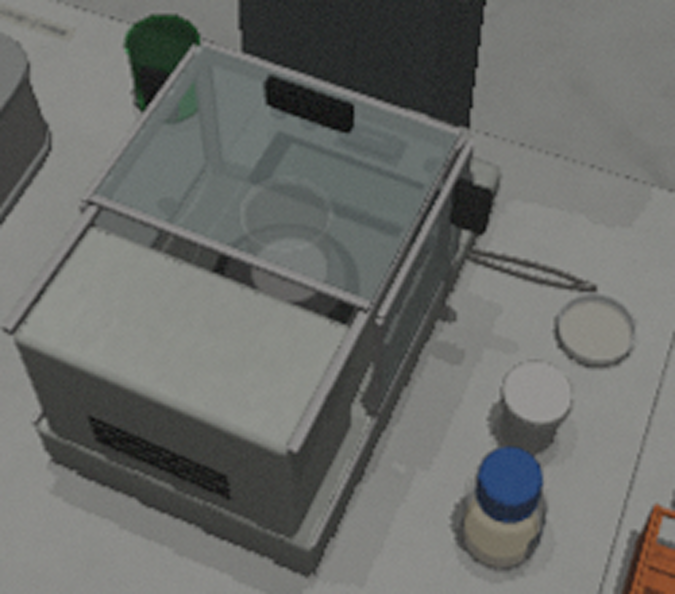

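View pics/top16.png

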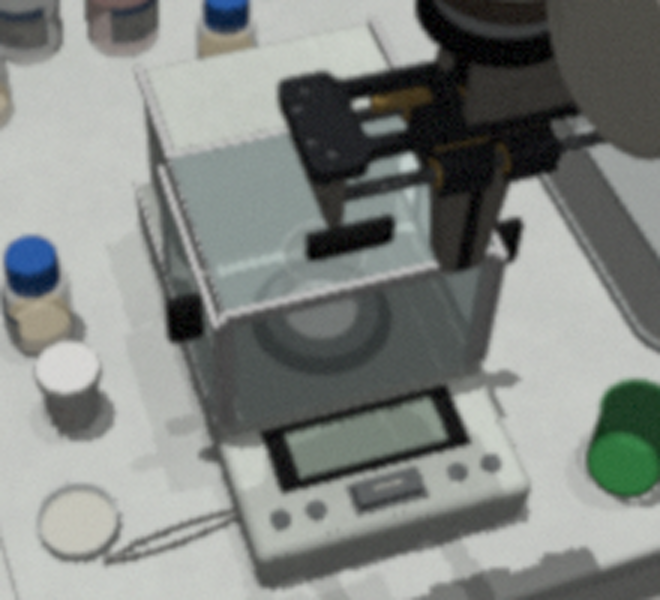

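Run:
```python
from h import *
b=[.560,.153,-.0507]
for nm,P,px in(("top",(0,213),{"top":T(350,238),"scene":S(309,103)}),("left",(120,166),{"top":T(184,318),"scene":S(473,205)}),):
    for n,p in px.items():
        f=lambda q:proj(n,w(b,(q[0],*P)))[0]-p
        o=least_squares(f,[0.]);print(nm,n,"door mm",o.x+40,o.fun)
f=lambda q:proj("top",w(b,(-150,0,57.5)))[0]
```

```text
top top door mm [-1.15141066] [ 0.15825162 -0.06722187]
top scene door mm [-1.56130554] [0.7574654  0.48277211]
left top door mm [-1.51081214] [ 0.09568713 -0.0314081 ]
left scene door mm [-3.7911047] [0.16691531 0.08441618]
```

Run:
```python
from plant import workorder
print(workorder.close_job())
```

```text
the job is handed in; nothing more can be done
None
```

Both doors are shut, the tare key has been pressed once after that, and the job is handed in at about 22 s of the 56 s allowed.

- **Doors:** I pushed the top door first, then the left door, each on its grip's rear face with closed fingertips. I slowed to about 5 mm/s at the end. Each push ended against the stop, at 7.6 N for the top door and 9.6 N for the left. Both stops were where the grip geometry puts them.
- **Tare key:** It bottomed at the expected height, with the TCP at 67.6 mm and 13 N on the tool. I then released it and lifted the arm clear.
- **Last pictures:** Both door frames are closed at the front, and the key looks as it did at the start. The beaker, right door, bottle, cup, dish and forceps show no movement.
- **Small disagreements:** Worked out from the pictures, the doors sit −1.2 to −1.6 mm from shut, and −3.8 mm for the left door in the scene view. That view was also the poorest fit at the start, so I trusted the stop contacts. My first estimate of where the balance stood was also about 3 mm off along its x axis. The closer wrist view and the door stop corrected it before I pressed the key.

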